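# Reset the ring sizing stand and seat the splined cone

## Task

Reset the sizing stand: push its black mushroom button all the way down against its spring, and after that turn the same button clockwise as far as it goes. Then take the white cone with the flat finger tab out of the acrylic riser, turn it until the four splines of its stem match the cross-shaped slot of the metal socket, slide it fully home against the spring inside, and finish while still holding it pressed down there (do not let go). Leave the plain ball-tipped cone, the dish and the sizing bar where they are.

Things in the scene. Friction and masses are not known exactly. Their poses are not given: they have to be found in the camera images.
- base: brushed steel base of the sizing stand, a slab 130 x 240 x 30 mm (x, y, z), fixed to the counter, turned by an unknown yaw; origin at the centre of its underside. The mushroom button stands on it at its y = +78 mm, the socket block near its y = -60 mm; a small black rocker switch (case light, 7 mm high, not used) lies at x = -47, y = +20 mm
- knob_top (a point): centre of the top face of the black mushroom button (a low grey ridge across it is seen only), moves down when pressed. Its cap is a round disc of 36 mm diameter, 19 mm thick; unpressed, its top is 45 mm and its underside 26 mm above the base's top face. Under it are only a thin stem and a collar of 28 mm diameter that rises 14 mm from the base
- stop (a joint): downward travel of the mushroom button, 0 = up, 0.008 m = fully down; a spring pushes it back up (3 N at the top, 8 N fully down), it does not latch
- stop_knob (a joint): turn of the mushroom button's cap, grows clockwise seen from above, hard stop at 1.2 rad (= reset); starts between 0 and 0.3 rad; stays where it is left (friction about 0.03 N m)
- socket_top (a point): centre of the top face of the socket, a square metal block 52 x 52 x 40 mm fixed on the base (top 70 mm above the counter), with its own yaw. In it a cross-shaped slot, arms along +-x and +-y, each 10 mm wide and reaching 15.5 mm from the centre. A spring seat meets the stem when 14 mm are in; the last 8 mm take 3 rising to 8 N, until the flange meets the top face
- seat (a joint): downward travel of the spring seat inside the socket, 0 = up, 0.008 m when the cone is fully home
- riser: clear acrylic ring riser, a block 70 x 170 x 50 mm (x, y, z), fixed, origin at the centre of its underside; two round through holes of 34 mm diameter at y = +-45 mm hold the two cones by their stems, flanges lying on the top face
- cone: white resin ring cone with a flat finger tab, about 60 g (varies), upright in either hole of the riser at any yaw. Origin on its axis at the underside of its flange (44 mm diameter, 5 mm thick). Below: a stem 22 mm long with four splines (a cross) along +-x and +-y, each 7 mm wide, reaching 14 mm from the axis, with a rounded foot; it fits the socket in four yaws 90 degrees apart
- plain_cone: white resin ring cone with a ball tip and a plain round stem, 47 mm high above the riser; in the other hole. Not used. Origin at the underside of its flange
- dish: shallow rose-gold plated dish, 96 mm in diameter, 20 mm high, on the counter; not used. Origin under its centre
- sizing_bar: silver tone sizing bar, 220 x 18 x 10 mm (x, y, z), lying on the counter; not used. Origin under its centre
- cone_tab (a point): middle of the cone's finger tab, on the axis, 60 mm above the underside of the flange. The tab is 24 mm wide along x, 14 mm thick along y, from 42 to 75 mm above that underside; below it the cone is 17 mm wide at 42 mm and widens to 34 mm at the flange
Things that resemble listed ones, but are neither listed nor needed, are in the scene too. Leave any red look-alike of the cone alone. There is more than one size of the riser; the one meant has the size given above.

How it is judged:
On the way, in this order (a step that is already met when the one before it is completed fails the run):
1. the mushroom button is pushed down (value of joint stop above 0.006 m), for 0.1 s.
2. the button is turned clockwise to its stop (value of joint stop_knob above 1.05 rad), for 0.1 s.
3. the splined cone is lifted out of the riser by the fingers (z of cone in the frame of riser above 0.074 m and contact force between the fingers and cone above 1 N), for 0.1 s.
4. the cone is home in the socket against its spring (z of cone in the frame of socket_top below 0.002 m and horizontal distance between cone and socket_top below 0.004 m and value of joint seat above 0.005 m), for 0.2 s.
At the end, for the whole second after the job is handed in: Fingers hold the cone down in the socket (contact over 1 N): flange within 2 mm of its top, axis within 4 mm, tilt under 0.1 rad, splines in line within 0.15 rad, spring seat down over 5 mm; mushroom button up again (within 3 mm) and turned past 1.0 rad (all of step 4 and angle between cone's own z axis and vertical below 0.1 rad and (angle between the x axis of cone and the x axis of socket_top, either way round below 0.15 rad or angle between the x axis of cone and the y axis of socket_top, either way round below 0.15 rad) and contact force between the fingers and cone above 1 N and value of joint stop_knob above 1 rad and value of joint stop below 0.003 m); the arm keeps its last pose, push and grip.
It fails at once if the plain cone is moved more than 30 mm (distance of plain_cone from where it was at the start of the episode above 0.03 m).
It fails at once if the dish is moved more than 30 mm (distance of dish from where it was at the start of the episode above 0.03 m).
It fails at once if the sizing bar is moved more than 30 mm (distance of sizing_bar from where it was at the start of the episode above 0.03 m).
It also fails if it takes over 58 s, if anything falls off the work surface, if the arm or the gripper's body presses on something with over 40 N, if the wrist force passes 120 N, or if a joint passes its speed limit or range.

## Robot

A 6-joint arm with a two-finger parallel gripper is mounted at the origin on the work surface. World frame = base frame: x ahead of the robot, y to its left, z up, the work surface at z = 0. Lengths are in m, angles in rad, forces in N, time in s.
With the tool pointing down it reaches from about 0.35 to 0.925 m from the base axis. Payload 6.4 kg.
Tool frame: the origin (TCP) lies at the centre of the arm's flange, where the gripper is bolted on; the fingertips stand 173 mm ahead of it and the grasp point (between the pads) lies 155 mm ahead of it; z points along the fingers, y is the line along which they close (so a half turn about z gives the same grasp; the last joint's range is limited). The gripper opens to 85 mm and grips with 20 to 120 N. Pads are 22 mm wide; open, the fingers measure 114 mm over their backs; the gripper's body (76 mm by 85 mm) begins 54 mm behind the grasp point. The pads swing forward as they close: fully open they stand 13 mm farther back than shut.
Start: joints at [-1.335, 0.245, 1.558, -0, 1.339, -0.174], TCP at [0.259, -0.596, 0.405] pointing down, gripper open.
Joint ranges: [-3.13, 3.13], [-1.02, 2.26], [0.13, 2.54], [-0.95, 4.09], [0.21, 2.88], [-2.74, 2.74]. Speed limits (rad/s): [2.57, 2.57, 3.14, 3.14, 3.14, 3.14].

## Interface

Orientations are given as [roll, pitch, yaw] about the fixed x, y, z axes, in that order (R = Rz(yaw) Ry(pitch) Rx(roll)).
In Python, from cell import * gives the robot as it stands.
- The arm moves only by the tool carry_out, never from a script. Its argument "deltas" is a list of rows, each an object with "dp": the shift along the world's x, y, z in m, a list of three; "angular": the turn, a rotation vector about the world's x, y, z in degrees, a list of three; "hand": the opening, from -1 (shut) to 1 (fully open). A call has 1 to 20 rows; each row is the pose to reach, as a shift and turn from the pose commanded when the call began; what a row does not reach only later rows make up. A row lasts 1/8 s, in which the tool goes at most 62.5 mm and 10.7 degrees, less where a joint would pass 70% of its speed; a pose out of reach is approached as far as the arm can. A call with a gripper value outside its range is refused whole. The fingers move at their own pace and stop on an object; "grip_force" is the grip in N (left out, the last holds). Time passes only in rows, so rows that repeat a pose let the fingers close. It gives the time, the measured TCP pose, the force, the opening and the grip force at its end, in the units of the state.
- observe(): the state, without advancing time (a new reading comes with each control period).
- read_camera(name): name is "scene" or "top"; returns a dict with "image" (420x560x3 uint8, red, green, blue), "range_z" (420x560 float32, m along the optical axis (not along the pixel's ray), 0 where there is no reading), "mtx" (3x3 intrinsics, pixels), "R" (3x3) and "t" (3): a world point X has camera coordinates R X + t. Camera axes: x right, y down, z forward; pixel columns grow to the right and rows downward; lengths in m; the calibration is good to about 2 mm. A picture is of the moment at which its call begins.
- hand_in(): hands the job in; it is judged then, once.
The state is a dict: "clock": time; "joints": joint angles; "joint_velocities": joint speeds; "effort": joint torques, N m; "position": TCP position; "tcp_rot": TCP orientation; "contact_force": force on the tool from outside, world axes, zero at the start; "torque": the same for the moment, N m; "gripper_width": finger opening in m; "grip_force": force on a finger pad.
Only numpy, scipy, OpenCV 4.12 (cv2) and the standard library are available. Lean on these libraries where they do the work, as an engineer would, in place of code of your own. Each camera call takes 0.05 s, during which the arm holds its last target. There are 200 camera calls.

## Working session

There is one attempt and no reset: what is moved stays moved. The work goes in short steps, Python scripts to look and compute and a tool call to move; the robot and the scene stay as the last step left them, time stands still between calls to the robot, and variables do not carry over. Pictures are saved under pics/ and viewed, at most 10 in all, crops included, and the job is handed in when it is done.

Besides the shell and the picture viewer there is one more tool, called after "Call:" as name([rows], argument=value, ...), one row to a line, values as JSON. carry_out: Moves the arm, as the interface text tells. Its arguments: {"type":"object","properties":{"deltas":{"type":"array"},"grip_force":{"type":"number"}},"required":["deltas"]}

```bash
mkdir -p pics; ls; python3 - <<'E'
from cell import *
import cv2,numpy as np,pickle
s=observe();print(s['clock'],s['position'],s['tcp_rot'],s['gripper_width'])
for n in('scene','top'):
    d=read_camera(n);pickle.dump(d,open(f'{n}0.pkl','wb'));cv2.imwrite(f'pics/{n}0.png',d['image'][:,:,::-1])
    print(n,d['mtx'].tolist(),(-d['R'].T@d['t']).round(3),d['R'].round(2).tolist())
E
```

```text
pics
0.0 [ 0.25893213 -0.5959341   0.40356181] [-3.13961296e+00 -3.20818863e-04  4.09823935e-01] 0.08532142528256476
scene [[428.70813118042395, 0.0, 273.0929703201149], [0.0, 428.70813118042395, 209.79862260786237], [0.0, 0.0, 1.0]] [ 1.217 -0.008  0.822] [[-0.02, 1.0, -0.01], [0.71, 0.01, -0.7], [-0.7, -0.02, -0.71]]
top [[448.1654532228187, 0.0, 279.1919162504484], [0.0, 448.1654532228187, 200.77338794947244], [0.0, 0.0, 1.0]] [ 0.439 -0.033  1.281] [[0.0, -1.0, -0.0], [-1.0, -0.0, -0.08], [0.08, 0.0, -1.0]]
```

View pics/scene0.png

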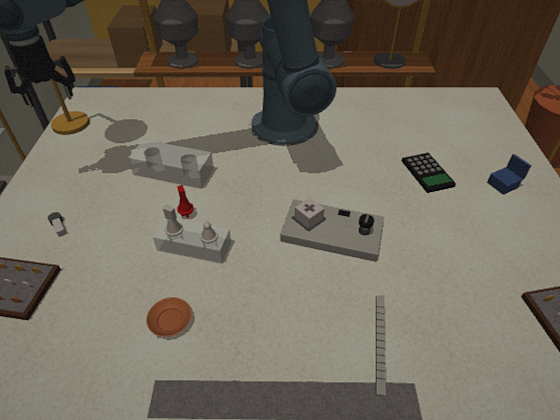

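View pics/top0.png

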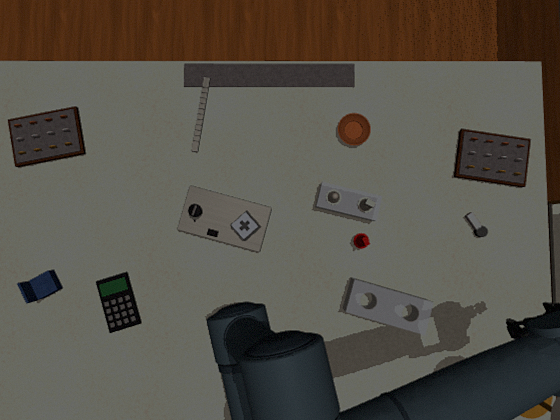

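The scene image shows two cones in the near riser: the tab cone at about (172,222) and the ball-tip cone at (209,235). A red look-alike stands at (185,203), and an empty, larger riser is behind at (172,162). The stand has its socket at (309,209) and its button at (366,222). In the top view the tab cone is at about (366,205), the ball-tip cone at (334,197), the socket at (245,226) and the button at (195,211). I'll check this choice in one close crop.

```bash
python3 - <<'E'
import cv2,numpy as np
s=cv2.imread('pics/scene0.png');t=cv2.imread('pics/top0.png')
def c(im,x,y,w=100,h=75):return cv2.convertScaleAbs(cv2.resize(im[y:y+h,x:x+w],(400,300),interpolation=cv2.INTER_CUBIC),alpha=1.5)
m=np.vstack([np.hstack([c(s,145,190),c(s,280,190,110,82)]),np.hstack([c(t,300,170),c(t,175,180)])])
cv2.imwrite('pics/crop0.png',m)
E
```

```text
(no output)
```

View pics/crop0.png

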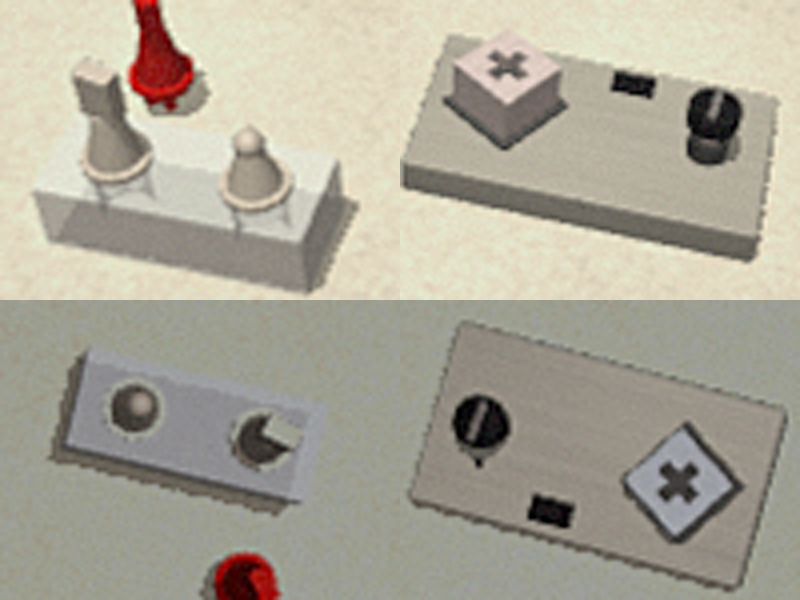

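The crops confirm it. The tab cone is in the hole nearer −y, and the riser, socket cross and button all match the description.

```bash
cat > h.py <<'E'
import cv2,numpy as np,pickle
def xyz(d):
    h,w=d['range_z'].shape;u,v=np.meshgrid(np.arange(w),np.arange(h));K=d['mtx'];z=d['range_z']
    p=np.stack([(u-K[0,2])/K[0,0]*z,(v-K[1,2])/K[1,1]*z,z],-1)
    P=(p-d['t'])@d['R'];P[z==0]=np.nan;return P
def ray(d,uv,z):
    q=np.c_[uv,np.ones(len(uv))]@np.linalg.inv(d['mtx']).T@d['R'];c=-d['R'].T@d['t']
    return c+q*((z-c[2])/q[:,2])[:,None]
def proj(d,X):
    p=d['R']@np.asarray(X)+d['t'];q=d['mtx']@p;return q[:2]/q[2]
def tri(ds,uvs):
    A=[];b=[]
    for d,uv in zip(ds,uvs):
        P=d['mtx']@np.c_[d['R'],d['t']]
        for i in(0,1):
            r=uv[i]*P[2]-P[i];A.append(r[:3]);b.append(-r[3])
    x,res,*_=np.linalg.lstsq(np.array(A),np.array(b),rcond=None);return x
E
python3 - <<'E'
from h import *
D={n:pickle.load(open(n+'0.pkl','rb')) for n in('scene','top')}
# boxes: x,y,w,h ; height bands
B={'tab':dict(scene=(155,195,30,45),top=(350,190,40,35),z=(.117,.135)),
'ball':dict(scene=(195,215,30,35),top=(320,180,32,35),z=(.088,.105)),
'sock':dict(scene=(288,192,40,35),top=(225,203,42,45),z=(.063,.077)),
'knob':dict(scene=(350,205,32,35),top=(180,198,30,28),z=(.068,.082)),
'base':dict(scene=(275,190,115,75),top=(170,178,110,80),z=(.024,.036)),
'riser':dict(scene=(145,210,95,60),top=(305,175,80,55),z=(.044,.056))}
for k,b in B.items():
  uvc=[]
  for n,d in D.items():
    x,y,w,h=b[n];P=xyz(d);m=np.zeros(P.shape[:2],bool);m[y:y+h,x:x+w]=1
    m&=(P[...,2]>b['z'][0])&(P[...,2]<b['z'][1])
    if m.sum()<5: print(k,n,'few',m.sum(),np.nanmax(P[y:y+h,x:x+w,2]));continue
    zz=np.median(P[m][:,2]); v,u=np.nonzero(m);X=ray(d,np.c_[u,v],zz)[:,:2]
    c,s,a=cv2.minAreaRect((X*1000).astype(np.float32))
    print(k,n,m.sum(),'z',zz.round(4),'rect',np.round(c,1),np.round(s,1),round(a,1),'mean',(X.mean(0)*1000).round(1))
    uvc.append(proj(D[n],[c[0]/1000,c[1]/1000,zz]))
  if len(uvc)==2: print('   tri',(tri(D.values(),uvc)*1000).round(1))
E
```

```text
tab scene 71 z 0.1243 rect [ 525.8 -264.2] [28.7 19.2] 66.9 mean [ 525.4 -264.7]
tab top 54 z 0.1239 rect [ 521.9 -266.3] [23.1 14. ] 63.3 mean [ 522.  -266.2]
   tri [ 522.  -266.3  120.5]
ball scene 40 z 0.0941 rect [ 547.4 -177.5] [19.2 13.9] 6.8 mean [ 546.7 -177.7]
ball top 33 z 0.0932 rect [ 542.9 -179.1] [13.3 16. ] 0.1 mean [ 543.1 -179. ]
   tri [ 543.2 -179.1   89.5]
sock scene 342 z 0.0701 rect [467.6  64. ] [57.5 57.7] 41.8 mean [467.7  63.6]
sock top 302 z 0.0695 rect [464.7  62.9] [51.7 51.4] 45.1 mean [464.7  62.9]
   tri [464.8  63.6  67.2]
knob scene 150 z 0.0752 rect [509.8 198.5] [34.6 40. ] 73.0 mean [509.6 198.6]
knob top 138 z 0.0745 rect [504.8 197.7] [32.4 35.2] 0.1 mean [505.4 197.9]
   tri [505.1 199.2  70.1]
base scene 2915 z 0.0307 rect [489.4 123.2] [239.  135.8] 74.8 mean [502.4 129.7]
base top 3330 z 0.0294 rect [485.2 122.7] [239.4 129.6] 74.8 mean [486.5 125.2]
   tri [485.4 123.5  26.3]
riser scene 1266 z 0.0506 rect [ 535.8 -221.7] [171.9  76. ] 76.5 mean [ 540.7 -218.7]
riser top 1268 z 0.0497 rect [ 532.8 -223. ] [170.2  70.4] 76.4 mean [ 532.7 -221.7]
   tri [ 533.  -223.    47.4]
```

Measurements from the top view agree with the given geometry:

| Thing | Position (mm) | Orientation |
|---|---|---|
| Button | (505, 198, 75) | – |
| Tab centre | (522, −266) | wide axis at 63.3° |
| Socket centre | (465, 63, 70) | 45° |

The riser hole and the button location, worked out from the block outlines, match within 1 mm. I'm moving to the button.

Call:
carry_out([
  {"dp": [0.246,0.794,0],"angular": [0,0,60],"hand": 1},
  {"dp": [0.246,0.794,0],"angular": [0,0,60],"hand": 1},
  {"dp": [0.246,0.794,0],"angular": [0,0,60],"hand": 1},
  {"dp": [0.246,0.794,0],"angular": [0,0,60],"hand": 1},
  {"dp": [0.246,0.794,0],"angular": [0,0,60],"hand": 1},
  {"dp": [0.246,0.794,0],"angular": [0,0,60],"hand": 1},
  {"dp": [0.246,0.794,0],"angular": [0,0,60],"hand": 1},
  {"dp": [0.246,0.794,0],"angular": [0,0,60],"hand": 1},
  {"dp": [0.246,0.794,0],"angular": [0,0,60],"hand": 1},
  {"dp": [0.246,0.794,0],"angular": [0,0,60],"hand": 1},
  {"dp": [0.246,0.794,0],"angular": [0,0,60],"hand": 1},
  {"dp": [0.246,0.794,0],"angular": [0,0,60],"hand": 1},
  {"dp": [0.246,0.794,0],"angular": [0,0,60],"hand": 1},
  {"dp": [0.246,0.794,0],"angular": [0,0,60],"hand": 1},
  {"dp": [0.246,0.794,0],"angular": [0,0,60],"hand": 1},
  {"dp": [0.246,0.794,0],"angular": [0,0,60],"hand": 1},
  {"dp": [0.246,0.794,0],"angular": [0,0,60],"hand": 1},
  {"dp": [0.246,0.794,0],"angular": [0,0,60],"hand": 1},
], grip_force=30)

```text
clock: 2.35
position: [0.505, 0.1969, 0.4048]
tcp_rot: [3.141, -0.0, 1.455]
contact_force: [0.1, -0.3, -0.4]
gripper_width: 0.0857
grip_force: 0.0
```

Call:
carry_out([
  {"dp": [0,0.001,-0.05],"angular": [0,0,0],"hand": 0.3},
  {"dp": [0,0.001,-0.1],"angular": [0,0,0],"hand": 0.3},
  {"dp": [0,0.001,-0.14],"angular": [0,0,0],"hand": 0.3},
  {"dp": [0,0.001,-0.165],"angular": [0,0,0],"hand": 0.3},
  {"dp": [0,0.001,-0.18],"angular": [0,0,0],"hand": 0.3},
  {"dp": [0,0.001,-0.184],"angular": [0,0,0],"hand": 0.3},
  {"dp": [0,0.001,-0.184],"angular": [0,0,0],"hand": -1},
  {"dp": [0,0.001,-0.184],"angular": [0,0,0],"hand": -1},
  {"dp": [0,0.001,-0.184],"angular": [0,0,0],"hand": -1},
  {"dp": [0,0.001,-0.184],"angular": [0,0,0],"hand": -1},
  {"dp": [0,0.001,-0.184],"angular": [0,0,0],"hand": -1},
  {"dp": [0,0.001,-0.184],"angular": [0,0,0],"hand": -1},
], grip_force=40)

```text
clock: 3.85
position: [0.505, 0.1989, 0.2208]
tcp_rot: [3.141, -0.0, 1.457]
contact_force: [-3.0, 0.6, 3.7]
gripper_width: 0.0347
grip_force: 39.5
```

Call:
carry_out([
  {"dp": [0,0,-0.003],"angular": [0,0,0],"hand": -1},
  {"dp": [0,0,-0.006],"angular": [0,0,0],"hand": -1},
  {"dp": [0,0,-0.009],"angular": [0,0,0],"hand": -1},
  {"dp": [0,0,-0.01],"angular": [0,0,0],"hand": -1},
  {"dp": [0,0,-0.01],"angular": [0,0,0],"hand": -1},
])

```text
clock: 4.47
position: [0.5056, 0.1991, 0.2137]
tcp_rot: [-3.14, 0.001, 1.458]
contact_force: [-16.4, -1.5, 29.0]
gripper_width: 0.0344
grip_force: 42.0
```

Call:
carry_out([
  {"dp": [-0.001,0,0.001],"angular": [0,0,0],"hand": -1},
  {"dp": [-0.001,0,0.001],"angular": [0,0,-10],"hand": -1},
  {"dp": [-0.001,0,0.001],"angular": [0,0,-20],"hand": -1},
  {"dp": [-0.001,0,0.001],"angular": [0,0,-30],"hand": -1},
  {"dp": [-0.001,0,0.001],"angular": [0,0,-40],"hand": -1},
  {"dp": [-0.001,0,0.001],"angular": [0,0,-48],"hand": -1},
  {"dp": [-0.001,0,0.001],"angular": [0,0,-54],"hand": -1},
  {"dp": [-0.001,0,0.001],"angular": [0,0,-60],"hand": -1},
  {"dp": [-0.001,0,0.001],"angular": [0,0,-60],"hand": -1},
])

```text
clock: 5.6
position: [0.5052, 0.1987, 0.2139]
tcp_rot: [3.14, -0.002, 0.41]
contact_force: [-7.1, -2.1, 17.1]
gripper_width: 0.0349
grip_force: 40.8
```

```bash
python3 -c "
from cell import *
s=observe();print(s['torque'],s['contact_force'],s['tcp_rot'],s['joints'])"
```

```text
[-0.62696288  1.19634412 -0.01788924] [-7.06262231 -2.14963879 17.08652372] [ 3.13985904e+00 -1.83682998e-03  4.09717776e-01] [ 1.66029250e-01  2.57266544e-01  1.93455561e+00 -1.52610979e-03
  9.47570202e-01  1.32799876e+00]
```

Call:
carry_out([
  {"dp": [0,0,0],"angular": [0,0,-5],"hand": -1},
  {"dp": [0,0,0],"angular": [0,0,-9],"hand": -1},
  {"dp": [0,0,0],"angular": [0,0,-12],"hand": -1},
  {"dp": [0,0,0],"angular": [0,0,-12],"hand": -1},
])

```text
clock: 6.1
position: [0.5057, 0.1989, 0.2138]
tcp_rot: [3.14, -0.006, 0.203]
contact_force: [-2.2, -1.7, 10.7]
gripper_width: 0.0344
grip_force: 39.4
```

```bash
python3 -c "
from cell import *
s=observe();print(s['torque'],s['contact_force'],s['tcp_rot'],s['joints'])"
```

```text
[-0.34527146  0.29714327  0.7203495 ] [-2.22272118 -1.74154349 10.67226372] [ 3.13950925 -0.0055283   0.20325922] [ 0.1662204   0.25797236  1.93384849 -0.00231757  0.94417142  1.53511707]
```

The torque reached 0.72 N m, so the cap is at its stop. I'll release and rise.

Call:
carry_out([
  {"dp": [0,0,0.002],"angular": [0,0,0],"hand": 0.4},
  {"dp": [0,0,0.002],"angular": [0,0,0],"hand": 0.4},
  {"dp": [0,0,0.002],"angular": [0,0,0],"hand": 0.4},
  {"dp": [0,0,0.002],"angular": [0,0,0],"hand": 0.4},
  {"dp": [0,0,0.05],"angular": [0,0,0],"hand": 0.4},
  {"dp": [0,0,0.11],"angular": [0,0,0],"hand": 0.4},
  {"dp": [0,0,0.17],"angular": [0,0,0],"hand": 0.4},
  {"dp": [0,-0.1,0.19],"angular": [0,0,0],"hand": 0.4},
  {"dp": [0,-0.16,0.19],"angular": [0,0,10],"hand": 0.4},
  {"dp": [0,-0.22,0.19],"angular": [0,0,20],"hand": 0.4},
  {"dp": [0,-0.28,0.19],"angular": [0,0,30],"hand": 0.4},
  {"dp": [0,-0.34,0.19],"angular": [0,0,40],"hand": 0.4},
  {"dp": [0,-0.34,0.19],"angular": [0,0,45],"hand": 0.4},
  {"dp": [0,-0.34,0.19],"angular": [0,0,50],"hand": 0.4},
])

```text
clock: 7.85
position: [0.5037, -0.1445, 0.4016]
tcp_rot: [3.141, 0.0, 1.071]
contact_force: [-0.2, 0.8, 0.2]
gripper_width: 0.0599
grip_force: 0.0
```

```bash
python3 - <<'E'
from cell import *
from h import *
im=[]
D={}
for n,(x,y,w,h) in dict(scene=(280,185,120,90),top=(170,175,120,90)).items():
    d=read_camera(n);D[n]=d;pickle.dump(d,open(n+'1.pkl','wb'));im.append(cv2.resize(d['image'][y:y+h,x:x+w,::-1],(400,300),interpolation=cv2.INTER_CUBIC))
cv2.imwrite('pics/knob1.png',np.hstack(im))
P=xyz(D['scene'])[205:240,350:382];m=(P[...,2]>.06)&(P[...,2]<.09);print(np.median(P[m],0))
s=observe();print(s['clock'],s['position'],s['tcp_rot'])
E
```

```text
[0.5118006  0.19759863 0.07472476]
7.95 [ 0.5037889  -0.14211447  0.40137598] [-3.14113334e+00 -8.28801310e-05  1.07101980e+00]
```

View pics/knob1.png

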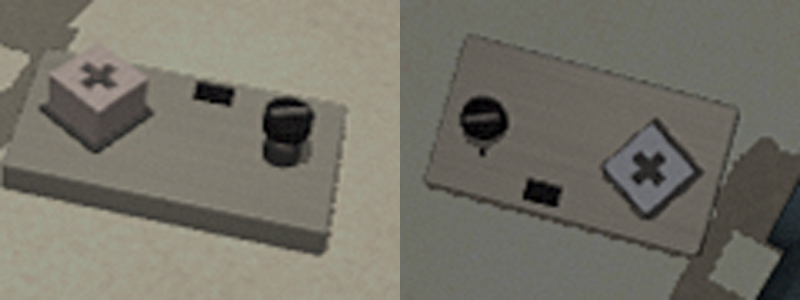

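The ridge in the top crop, at (484,120), swung from steep to nearly level, about 62° clockwise. The cap is back up at z = 75 mm, so the button is reset. Next is the cone.

Call:
carry_out([
  {"dp": [0.018,-0.06,0],"angular": [0,0,2],"hand": 0.3},
  {"dp": [0.018,-0.12,0],"angular": [0,0,2],"hand": 0.3},
  {"dp": [0.018,-0.124,-0.04],"angular": [0,0,2],"hand": 0.3},
  {"dp": [0.018,-0.124,-0.07],"angular": [0,0,2],"hand": 0.3},
  {"dp": [0.018,-0.124,-0.07],"angular": [0,0,2],"hand": 0.3},
  {"dp": [0.018,-0.124,-0.07],"angular": [0,0,2],"hand": 0.3},
])

```text
clock: 8.7
position: [0.5225, -0.2649, 0.333]
tcp_rot: [3.14, 0.0, 1.108]
contact_force: [1.2, 0.5, -0.1]
gripper_width: 0.0555
grip_force: 0.0
```

Call:
carry_out([
  {"dp": [0,-0.001,-0.03],"angular": [0,0,0],"hand": 0.3},
  {"dp": [0,-0.001,-0.055],"angular": [0,0,0],"hand": 0.3},
  {"dp": [0,-0.001,-0.065],"angular": [0,0,0],"hand": 0.3},
  {"dp": [0,-0.001,-0.065],"angular": [0,0,0],"hand": 0.3},
  {"dp": [0,-0.001,-0.065],"angular": [0,0,0],"hand": -1},
  {"dp": [0,-0.001,-0.065],"angular": [0,0,0],"hand": -1},
  {"dp": [0,-0.001,-0.065],"angular": [0,0,0],"hand": -1},
  {"dp": [0,-0.001,-0.065],"angular": [0,0,0],"hand": -1},
  {"dp": [0,-0.001,-0.065],"angular": [0,0,0],"hand": -1},
  {"dp": [0,-0.001,-0.065],"angular": [0,0,0],"hand": -1},
  {"dp": [0,-0.001,-0.065],"angular": [0,0,0],"hand": -1},
], grip_force=50)

```text
clock: 10.07
position: [0.5224, -0.2664, 0.2678]
tcp_rot: [3.14, 0.0, 1.108]
contact_force: [-0.5, 0.2, 6.1]
gripper_width: 0.0132
grip_force: 52.0
```

Call:
carry_out([
  {"dp": [0,0,0.02],"angular": [0,0,0],"hand": -1},
  {"dp": [0,0,0.04],"angular": [0,0,0],"hand": -1},
  {"dp": [0,0,0.07],"angular": [0,0,0],"hand": -1},
  {"dp": [0,0,0.1],"angular": [0,0,0],"hand": -1},
  {"dp": [-0.01,0.05,0.1],"angular": [0,0,-3],"hand": -1},
  {"dp": [-0.02,0.1,0.1],"angular": [0,0,-6],"hand": -1},
  {"dp": [-0.03,0.15,0.1],"angular": [0,0,-10],"hand": -1},
  {"dp": [-0.04,0.2,0.1],"angular": [0,0,-14],"hand": -1},
  {"dp": [-0.05,0.25,0.1],"angular": [0,0,-18],"hand": -1},
  {"dp": [-0.058,0.3,0.1],"angular": [0,0,-18.3],"hand": -1},
  {"dp": [-0.058,0.329,0.1],"angular": [0,0,-18.3],"hand": -1},
  {"dp": [-0.058,0.329,0.1],"angular": [0,0,-18.3],"hand": -1},
  {"dp": [-0.058,0.329,0.1],"angular": [0,0,-18.3],"hand": -1},
])

```text
clock: 11.7
position: [0.4641, 0.0624, 0.3675]
tcp_rot: [3.14, -0.0, 0.788]
contact_force: [-0.1, -0.5, -0.1]
gripper_width: 0.0131
grip_force: 51.2
```

```bash
python3 - <<'E'
from cell import *
from h import *
im=[]
for n,(x,y,w,h) in dict(scene=(250,130,120,90),top=(190,175,120,90)).items():
    d=read_camera(n);pickle.dump(d,open(n+'2.pkl','wb'));im.append(cv2.convertScaleAbs(cv2.resize(d['image'][y:y+h,x:x+w,::-1],(400,300),interpolation=cv2.INTER_CUBIC),alpha=1.6))
cv2.imwrite('pics/over.png',np.hstack(im))
s=observe();print(s['clock'],s['position'],s['tcp_rot'],s['gripper_width'],s['contact_force'])
E
```

```text
11.8 [0.46414816 0.06192247 0.36708564] [ 3.14101073e+00 -1.64196885e-04  7.87123480e-01] 0.013042339041402907 [ 0.08747991 -0.46563581 -1.51262999]
```

View pics/over.png

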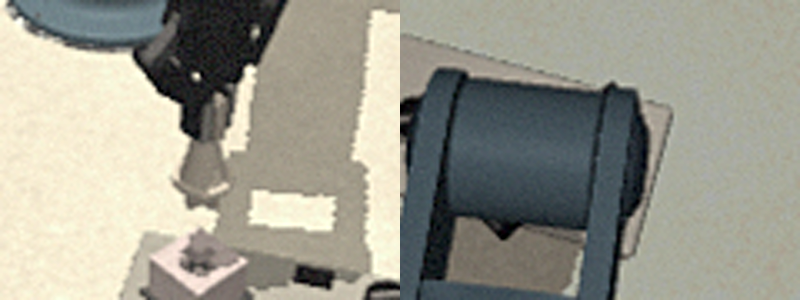

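The scene crop shows the cone held upright at about (203,180), above the socket at (197,265). The top view is blocked by the arm. I'll lower gently and watch the force.

Call:
carry_out([
  {"dp": [0.0005,0.001,-0.03],"angular": [0,0,0],"hand": -1},
  {"dp": [0.0005,0.001,-0.05],"angular": [0,0,0],"hand": -1},
  {"dp": [0.0005,0.001,-0.056],"angular": [0,0,0],"hand": -1},
  {"dp": [0.0005,0.001,-0.06],"angular": [0,0,0],"hand": -1},
  {"dp": [0.0005,0.001,-0.063],"angular": [0,0,0],"hand": -1},
  {"dp": [0.0005,0.001,-0.066],"angular": [0,0,0],"hand": -1},
  {"dp": [0.0005,0.001,-0.066],"angular": [0,0,0],"hand": -1},
])

```text
clock: 12.68
position: [0.4645, 0.0638, 0.3008]
tcp_rot: [3.142, -0.0, 0.789]
contact_force: [-0.4, 0.1, -0.9]
gripper_width: 0.0132
grip_force: 51.3
```

The stem is 9 mm in with no contact force, so it is in the slot. I'll press it home.

Call:
carry_out([
  {"dp": [0,0,-0.003],"angular": [0,0,0],"hand": -1},
  {"dp": [0,0,-0.006],"angular": [0,0,0],"hand": -1},
  {"dp": [0,0,-0.009],"angular": [0,0,0],"hand": -1},
  {"dp": [0,0,-0.012],"angular": [0,0,0],"hand": -1},
  {"dp": [0,0,-0.0135],"angular": [0,0,0],"hand": -1},
  {"dp": [0,0,-0.014],"angular": [0,0,0],"hand": -1},
  {"dp": [0,0,-0.014],"angular": [0,0,0],"hand": -1},
  {"dp": [0,0,-0.014],"angular": [0,0,0],"hand": -1},
], grip_force=60)

```text
clock: 13.68
position: [0.4649, 0.0638, 0.2878]
tcp_rot: [3.142, -0.0, 0.789]
contact_force: [-3.4, 0.2, 10.0]
gripper_width: 0.0129
grip_force: 61.6
```

Call:
carry_out([
  {"dp": [0,0,-0.0005],"angular": [0,0,0],"hand": -1},
  {"dp": [0,0,-0.001],"angular": [0,0,0],"hand": -1},
  {"dp": [0,0,-0.001],"angular": [0,0,0],"hand": -1},
  {"dp": [0,0,-0.001],"angular": [0,0,0],"hand": -1},
])

```text
clock: 14.18
position: [0.465, 0.0639, 0.2878]
tcp_rot: [-3.141, 0.0, 0.789]
contact_force: [-8.0, 0.7, 16.7]
gripper_width: 0.0133
grip_force: 62.7
```

```bash
python3 - <<'E'
from cell import *
from h import *
d=read_camera('scene');cv2.imwrite('pics/home.png',cv2.convertScaleAbs(cv2.resize(d['image'][150:240,260:380,::-1],(640,480),interpolation=cv2.INTER_CUBIC),alpha=1.6))
s=observe();print(s['clock'],s['position'],s['contact_force'],s['grip_force'])
E
```

```text
14.225 [0.46505218 0.06388304 0.28780369] [-7.58636577  0.49290356 16.86485361] 62.711477279663086
```

View pics/home.png

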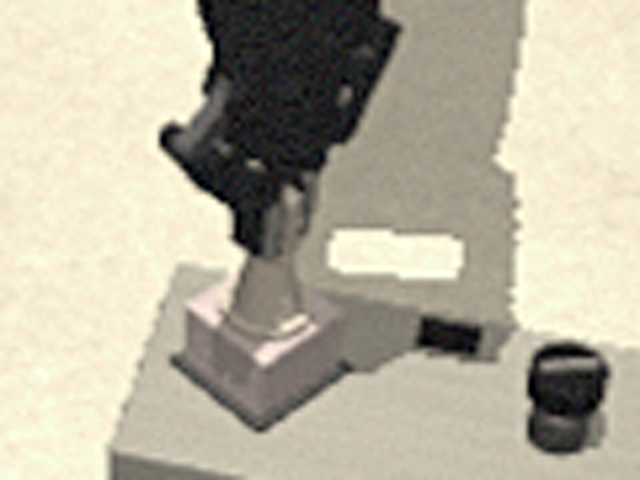

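The picture shows the flange flat on the socket top at about (265,325), and the button is up at (568,375). The force rose to 17 N with no further travel, so the cone is fully home. I'm handing in while holding it.

```bash
python3 -c "
from cell import *
print(hand_in())"
```

```text
the job is handed in; nothing more can be done
None
```

I pushed the button down, turned it to its stop and let it come back up, then handed in at about 14 s with the splined cone fully home in the socket and still held pressed down; the hand-in gave no verdict.

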